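# Change gear on the tube roller mixer and start it

### The job

The tube roller mixer stands switched off with its gear lever in the slot marked white. Push the black lever knob through the H-shaped gate and fully home into the slot marked by the green disc, and only then press the white-dotted end of the rocker switch right down to start the mixer. This is all pushing, nothing needs to be gripped: leave the tubes lying on the rollers and everything else on the bench where it is.

Things in the scene. Friction and masses are not known exactly. Their poses are not given: they have to be found in the camera images.
- roller_mixer: White and grey tube roller mixer, 160 mm deep (x), 300 mm wide (y), fixed. Origin: centre of its underside on the bench; x axis to its back (away from the robot), y to its left, z up. Left end: gearbox 110 mm wide with a metal gate plate, top 94 mm up, centred at [0, 95, 94] mm. Middle: four rollers along y, tops 71 mm up. Right end: switch block 65 mm wide, top 75 mm up.
- gate_centre (a point): Centre of the H slot, on the gate plate's top; axes as the mixer's. The H: a neutral channel along y at x = 0, and a front-back slot across each of its ends at y = +18 mm (left) and -18 mm (right): four slot ends, back-left, back-right, front-left, front-right. Channels 15 mm wide; slots end at x = +-27 mm. The lever changes sides only in the neutral channel.
- knob (a point): Centre of the black ball knob, 34 mm across, on top of the gear lever (10 mm steel shank), 135 mm from the pivot, which is 59 mm below gate_centre; so about 170 mm above the bench upright, some 10 mm lower when leaning. It moves about 46 mm front or back from neutral to a slot's end and 41 mm left or right of the middle. Starts home in the back-right slot, marked white.
- shank (a point): Point on the lever's shank 60 mm from the pivot, at about the level of the gate plate. Fully home in a slot it stands about 23 mm (horizontally) from the centre of the disc of that slot.
- lever_throw (a joint): Front-back angle of the lever (rad): 0 in neutral, about +0.35 fully home in a back slot (away from the robot), about -0.35 fully home in a front slot. A light spring detent, with a hump about halfway, keeps it in neutral and in the slot ends; pushing takes 1 to 3 N at the knob, and it stays where it is left.
- lever_across (a joint): Sideways angle of the lever (rad): positive to the mixer's right. About +0.31 in the right slots and -0.31 in the left slots, stopped by the channel's ends at about +-0.33. Light friction (under 1 N at the knob) holds it.
- green_disc: Green disc, 18 mm across, 2 mm thick, on the gate plate just beyond the end of the slot it marks (43 mm front or back and 18 mm left or right of gate_centre): the slot to select. Green and red change places between the back-left and the front-left slot from run to run.
- white_disc: White disc of the same kind beyond the back-right slot, where the lever starts.
- red_disc: Red disc of the same kind; marks the other left slot.
- blue_disc: Blue disc of the same kind; marks the front-right slot.
- power_rocker (a joint): Black rocker switch, 53 by 26 mm (longer along the mixer's x), in the middle of the switch block's top at the mixer's [0, -117.5] mm. 0 = off (its back half, with a white dot, stands up), 0.30 = on (back half pressed level). It stays as it is left; the press takes about 2 to 3 N.
- rocker_on_end (a point): Point on top of the rocker's back half, 17 mm behind its pivot, where to press; about 89 mm above the bench when off, sinking 5 mm as it is pressed to on.
- roller_tube_blue: Sample tube with a blue cap, 22 mm across and 104 mm long, lying loose in the front valley between the rollers. Origin at its pointed end.
- roller_tube_red: Sample tube with a red cap, same size, lying loose in the back valley between the rollers. Origin at its pointed end.
- tube_rack: Blue tube rack, 70 x 170 x 62 mm, fixed, right and in front of the mixer. Bystander.
- rack_tube_clear: Tube with a clear cap standing in the rack, top about 140 mm above the bench. Bystander.
- rack_tube_blue: Tube with a blue cap standing in the rack, top about 140 mm above the bench. Bystander.
- dropper_bottle: Brown dropper bottle, 36 mm across, 106 mm tall. Bystander.
- lab_timer: White lab timer, 66 x 62 x 17 mm, lying behind and left of the mixer. Bystander.
- tally_counter: Round white hand counter, 56 x 54 x 20 mm. Bystander.

How it is judged:
By the outcome, as a careful person would: the job done as asked, in the order asked, and still so for the second after the job is handed in, with the robot touching nothing.
It also fails if it takes over 56 s, if anything falls off the work surface, if the arm or the gripper's body presses on something with over 40 N, if the wrist force passes 120 N, or if a joint passes its speed limit or range.

### The arm

A 6-joint arm with a two-finger parallel gripper is mounted at the origin on the work surface; the furniture and walls round the work are solid. World frame = base frame: x ahead of the robot, y to its left, z up, the work surface at z = 0. Lengths are in mm, angles in rad, forces in N, time in s.
With the tool pointing down it reaches from about 300 to 775 mm from the base axis. Payload 14.6 kg.
Tool frame: the origin (TCP) lies on the centre line of the jaws, within the pads' length; the fingertips stand 8 mm ahead of it and the grasp point (between the pads) lies 11 mm behind it; z points along the fingers, y is the line along which they close (so a half turn about z gives the same grasp; the last joint's range is limited). The gripper opens to 85 mm and grips with 20 to 120 N. Pads are 22 mm wide; open, the fingers measure 114 mm over their backs; the gripper's body (76 mm by 85 mm) begins 54 mm behind the grasp point. The pads swing forward as they close: fully open they stand 13 mm farther back than shut.
Start: joints at [1.218, 0.3, 1.521, -0, 1.321, -0.067], TCP at [155.056, 527.681, 239.281] pointing down, gripper open.
Joint ranges: [-3.03, 3.03], [-0.79, 2.21], [0.23, 2.52], [-1.04, 4.18], [0, 3.07], [-2.55, 2.55]. Speed limits (rad/s): [2.22, 2.22, 2.57, 3.14, 3.14, 3.14].

### API

Orientations are given as [roll, pitch, yaw] about the fixed x, y, z axes, in that order (R = Rz(yaw) Ry(pitch) Rx(roll)).
In Python, from workcell import telemetry, eyes, arm gives the robot as it stands.
- The arm moves only by the tool apply_moves, never from a script. Its argument "motion" is a list of rows, each a list of 3 entries, a list of its own where there are three numbers: the shift along the tool's x, y, z in cm, then the turn about the tool's z in degrees, then the finger opening in cm, from 0 to 8.54. In form: [[[x, y, z], turn, hand], ...]. A call has 1 to 10 rows; each row shifts and turns the commanded pose from where the row before left it, along the tool's axes as they then stand; what a row does not reach is not made up. A row lasts 1/8 s, in which the tool goes at most 62.5 mm and 10.7 degrees, less where a joint would pass 70% of its speed; a pose out of reach is approached as far as the arm can. A call with a gripper value outside its range is refused whole. The fingers move at their own pace and stop on an object; "newtons" is the grip in N (left out, the last holds). Time passes only in rows, so rows that do not move let the fingers close. It gives the time, the measured TCP pose, the force, the opening and the grip force at its end, in the units of the state.
- telemetry.observe(): the state, without advancing time (a new reading comes with each control period).
- eyes.snapshot(name): name is "side" or "top" or "wrist"; returns the picture (400x640x3 uint8, red, green, blue); there is no depth.
- eyes.camera_params(name): a dict with "fx", "fy", "cx", "cy" (pixels), "extrinsics" (4x4, takes a point from world to camera coordinates); the wrist camera has in their place "tool_from_camera" (4x4, takes a point from camera to tool coordinates, whose origin is the TCP and whose axes are the flange's). Camera axes: x right, y up, looking along -z (the intrinsics and any distortion apply to the point x, -y, -z); pixel columns grow to the right and rows downward; lengths in mm; the calibration is good to about 2 mm. A picture is of the moment at which its call begins: read the wrist's pose just before it. camera_params takes no time and is no camera call.
- arm.close_job(): hands the job in; it is judged then, once.
The state is a dict: "time_s": time; "joints": joint angles; "joint_velocities": joint speeds; "effort": joint torques, N m; "ee_pos": TCP position; "ee_rot": TCP orientation; "ft_force": force on the tool from outside, world axes, zero at the start; "torque": the same for the moment, N m; "grip_width": finger opening in mm; "grasp_force": force on a finger pad.
Only numpy, scipy, OpenCV 4.12 (cv2) and the standard library are available. Lean on these libraries where they do the work, as an engineer would, in place of code of your own. Each camera call takes 0.05 s, during which the arm holds its last target. There are 200 camera calls.

## Working session

There is one attempt and no reset: what is moved stays moved. The work goes in short steps, Python scripts to look and compute and a tool call to move; the robot and the scene stay as the last step left them, time stands still between calls to the robot, and variables do not carry over. Pictures are saved under pics/ and viewed, at most 10 in all, crops included, and the job is handed in when it is done.

Besides the shell and the picture viewer there is one more tool, called after "Call:" by a JSON object that holds its "name" and its "arguments". apply_moves: Moves the arm, as the interface text tells. Its arguments: {"type":"object","properties":{"motion":{"type":"array","items":{"type":"array"}},"newtons":{"type":"number"}},"required":["motion"]}

```bash
mkdir -p pics
python3 - <<'E'
from workcell import telemetry, eyes, arm
import cv2,json
s=telemetry.observe();print(s)
for n in("top","side"):
    cv2.imwrite(f"pics/{n}0.png",eyes.snapshot(n)[:,:,::-1])
for n in("top","side","wrist"):
    print(n,eyes.camera_params(n))
E
```

```text
{'time_s': 0.0, 'joints': array([ 1.21841122e+00,  3.00462601e-01,  1.52161310e+00, -2.37265756e-06,
        1.32068557e+00, -6.65819857e-02]), 'joint_velocities': array([-0.00051539,  0.00026945, -0.00054612, -0.00227733, -0.0004944 ,
        0.00096771]), 'effort': array([-1.03263639e-03, -5.43490434e+01, -3.61809576e+01,  3.08333711e-05,
        3.68776062e-03, -4.93986693e-05]), 'ee_pos': array([154.97361983, 527.47201566, 238.71242381]), 'ee_rot': array([-3.14042648e+00, -7.54578496e-05,  2.85579008e+00]), 'ft_force': array([-0.94402582, -0.52931928, -0.0331069 ]), 'torque': array([ 0.0270218 , -0.01167867,  0.01888551]), 'grasp_force': 0.0, 'grip_width': 85.273958569418}
top {'fx': 395.0367834737004, 'fy': 395.0367834737004, 'cx': 322.800895943566, 'cy': 202.7993264807206, 'extrinsics': array([[ 8.94748929e-03, -9.99930906e-01,  7.62407892e-03,
        -7.24814202e+01],
       [ 9.94120005e-01,  9.71778378e-03,  1.07847026e-01,
        -5.68555095e+02],
       [-1.07913664e-01,  6.61428926e-03,  9.94138266e-01,
        -1.43427350e+03],
       [ 0.00000000e+00,  0.00000000e+00,
[... 283 characters left out ...]
78277103e-01,  8.07051836e-01,
        -1.05275470e+02],
       [-1.32978716e-01, -7.96228808e-01,  5.90200260e-01,
        -1.25281946e+03],
       [ 0.00000000e+00,  0.00000000e+00,  0.00000000e+00,
         1.00000000e+00]])}
wrist {'fx': 319.25964067293205, 'fy': 319.25964067293205, 'cx': 314.9390285461366, 'cy': 201.66988576543216, 'tool_from_camera': array([[ 4.13228399e-04,  9.47209210e-01,  3.20615879e-01,
         8.26530769e+01],
       [ 9.99999133e-01,  9.41766308e-06, -1.31668007e-03,
        -2.76952108e-01],
       [-1.25019094e-03,  3.20616145e-01, -9.47208385e-01,
        -1.33864008e+02],
       [ 0.00000000e+00,  0.00000000e+00,  0.00000000e+00,
         1.00000000e+00]])}
```

View pics/top0.png

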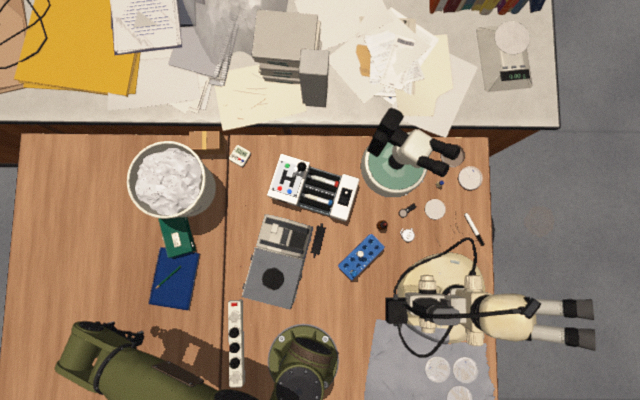

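View pics/side0.png

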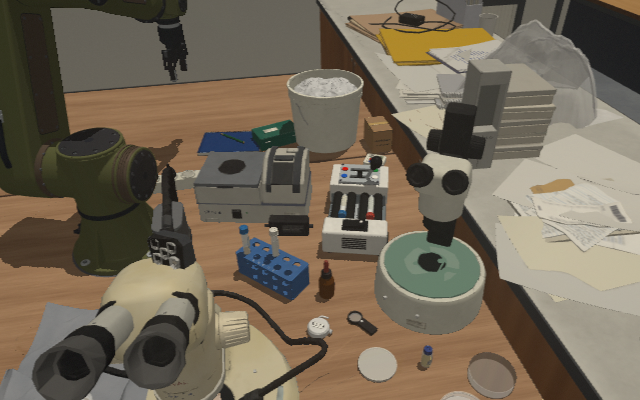

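The mixer is at about (313,187) in the top view and (357,208) in the side view. The knob is at about (301,167) in the top view. I'll enlarge both.

Run:
```python
import cv2
a=cv2.imread("pics/top0.png")[140:230,255:370];cv2.imwrite("pics/topc.png",cv2.resize(a,None,fx=6.5,fy=6.5,interpolation=cv2.INTER_CUBIC))
a=cv2.imread("pics/side0.png")[145:260,310:410];cv2.imwrite("pics/sidec.png",cv2.resize(a,None,fx=5,fy=5,interpolation=cv2.INTER_CUBIC))
```

```text
(no output)
```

View pics/topc.png

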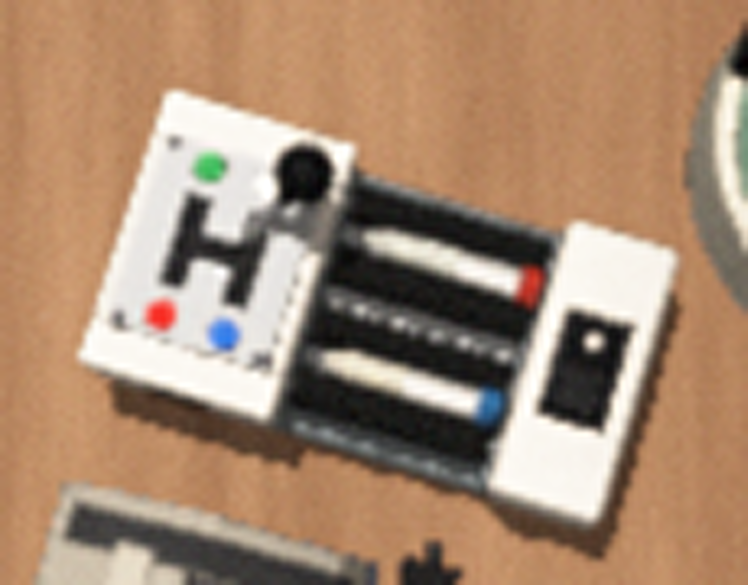

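View pics/sidec.png

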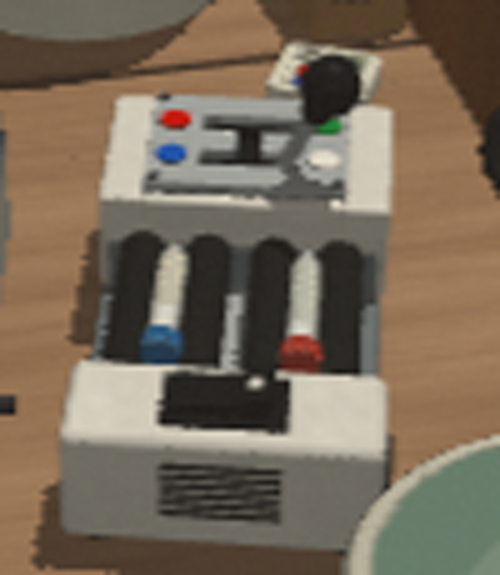

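Green is back-left: in the top crop, green (209,167), red (161,316), blue (224,335), knob (303,172). Next I'll fit the mixer pose from both views.

```bash
cat > h.py <<'E'
import numpy as np
from workcell import eyes
def proj(n,P):
    c=eyes.camera_params(n);E=c["extrinsics"];q=np.atleast_2d(P)@E[:3,:3].T+E[:3,3]
    return np.c_[c["cx"]+c["fx"]*q[:,0]/-q[:,2],c["cy"]+c["fy"]*-q[:,1]/-q[:,2]]
def toW(p,P):
    c,s=np.cos(p[2]),np.sin(p[2]);P=np.atleast_2d(P)
    return P@np.array([[c,-s,0],[s,c,0],[0,0,1]]).T+[p[0],p[1],0]
E
python3 - <<'E'
from h import *
from scipy.optimize import least_squares
T=[(209,167,43,113,96),(161,316,-43,113,96),(224,335,-43,77,96),(172,92,80,150,94),(355,150,80,40,94),(80,360,-80,150,94),(270,420,-80,40,94),(677,262,80,-150,75),(598,523,-80,-150,75),(303,172,46,54,160)]
S=[(175,119,-43,113,96),(172,153,-43,77,96),(328,125,43,113,96),(323,160,43,77,96),(118,98,-80,150,94),(392,108,80,150,94),(388,213,80,40,94),(102,200,-80,40,94),(385,455,80,-150,75),(65,443,-80,-150,75),(332,88,46,54,160)]
T=np.array(T,float);S=np.array(S,float)
tp=(T[:,:2]+.5)/6.5-.5+[255,140];sp=(S[:,:2]+.5)/5-.5+[310,145]
def f(p,w="ts"):return np.r_[(proj("top",toW(p,T[:,2:]))-tp).ravel()*("t" in w),(proj("side",toW(p,S[:,2:]))-sp).ravel()*("s" in w)]
for w in("ts","t","s"):
    r=least_squares(f,[600,30,-.2],args=(w,),loss="soft_l1",x_scale=[10,10,.1]);print(w,r.x,np.round(f(r.x,w).reshape(-1,2),1).tolist())
    if w=="ts":p=r.x
for n,P in dict(gate=[0,95,94],knob=[46,54,160],kn_neutR=[0,54,165],kn_neutL=[0,136,165],kn_home=[46,136,160],rock=[17,-117.5,89]).items():print(n,toW(p,P)[0].round(1), np.hypot(*toW(p,P)[0][:2]).round())
E
```

```text
ts [ 6.21980914e+02 -3.45936415e+01 -2.92581050e-01] [[0.7, 0.1], [0.6, -0.1], [0.6, -0.1], [-0.3, -1.0], [0.8, -0.9], [0.0, -0.1], [0.3, -0.1], [1.4, -1.7], [0.7, 0.3], [1.4, -0.2], [-0.2, -0.3], [-0.7, -0.2], [-0.5, -0.1], [0.1, -0.2], [-0.5, -2.8], [-0.1, -2.4], [0.4, -2.0], [-1.2, -2.3], [0.1, 0.4], [-1.9, -1.1], [0.3, -1.2]]
t [ 6.20538351e+02 -3.23771446e+01 -2.97018463e-01] [[0.1, 0.3], [-0.0, 0.1], [-0.1, 0.2], [-0.7, -0.7], [0.3, -0.5], [-0.7, 0.1], [-0.4, 0.2], [0.8, -1.1], [-0.1, 0.8], [0.8, 0.1], [-0.0, -0.0], [-0.0, -0.0], [-0.0, -0.0], [-0.0, -0.0], [-0.0, -0.0], [-0.0, -0.0], [-0.0, -0.0], [-0.0, -0.0], [-0.0, -0.0], [-0.0, -0.0], [-0.0, -0.0]]
s [ 6.22067406e+02 -3.89108984e+01 -2.89012619e-01] [[0.0, 0.0], [0.0, -0.0], [0.0, 0.0], [0.0, -0.0], [0.0, -0.0], [0.0, 0.0], [0.0, -0.0], [0.0, -0.0], [0.0, 0.0], [0.0, -0.0], [-0.0, 0.5], [-0.4, 0.6], [-0.2, 0.7], [0.5, 0.6], [-0.4, -2.0], [0.1, -1.7], [0.9, -1.2], [-1.0, -1.4], [0.9, 1.5], [-1.4, 0.1], [0.7, -0.4]]
gate [649.4  56.4  94. ] 652.0
knob [681.6   3.8 160. ] 682.0
kn_neutR [637.6  17.1 165. ] 638.0
kn_neutL [661.2  95.6 165. ] 668.0
kn_home [705.3  82.4 160. ] 710.0
rock [ 604.4 -152.    89. ] 623.0
```

```bash
cat >> h.py <<'E'
p=[621,-34,-.294]
def rel():
    from workcell import telemetry
    s=telemetry.observe();e=s["ee_pos"];c,sn=np.cos(p[2]),np.sin(p[2]);d=e[:2]-p[:2]
    print("mixer xyz",np.round([c*d[0]+sn*d[1],-sn*d[0]+c*d[1],e[2]],1),"yawerr deg",np.degrees(s["ee_rot"][2]-np.pi-p[2]).round(2),"t",s["time_s"],"F",s["ft_force"].round(1),s["grip_width"])
E
python3 -c "
from h import *;rel()"
```

```text
mixer xyz [-608.7  402.4  238.8] yawerr deg 0.47 t 0.1 F [ 0.5  0.4 -0.2] 85.59560805190745
```

Call:
{"name": "apply_moves", "arguments": {"motion": [[[-3,-1.5,-2],0.5,0],[[-4,-2,-2],0,0],[[-4,-2,0],0,0],[[-4,-2,0],0,0],[[-4,-2,0],0,0],[[-4,-2,0],0,0],[[-4,-2,0],0,0],[[-4,-2,0],0,0],[[-4,-2,0],0,0],[[-4,-2,0],0,0]]}}

```text
time_s: 1.35
ee_pos: [472.7, 226.9, 279.0]
ee_rot: [-3.141, -0.0, 2.847]
ft_force: [-0.8, 0.4, -0.6]
grip_width: -0.2
grasp_force: 0.0
```

Call:
{"name": "apply_moves", "arguments": {"motion": [[[-4,-2,0],0,0],[[-4,-2,0],0,0],[[-4,-2,0],0,0],[[-4,-2,0],0,0],[[-4,-2,0],0,0],[[-4,-2,0],0,0],[[-3,-2,0],0,0],[[0,0,0],0,0]]}}

```text
time_s: 2.35
ee_pos: [690.3, 13.6, 277.7]
ee_rot: [-3.141, -0.002, 2.845]
ft_force: [-0.2, 1.5, 0.1]
grip_width: -0.3
grasp_force: 0.0
```

```bash
python3 -c "
from h import *;rel()
import cv2;cv2.imwrite('pics/w1.png',eyes.snapshot('wrist')[:,:,::-1])"
```

```text
mixer xyz [ 52.5  65.7 277.7] yawerr deg -0.18 t 2.35 F [-0.2  1.5  0.1] -0.2610622634263058
```

View pics/w1.png

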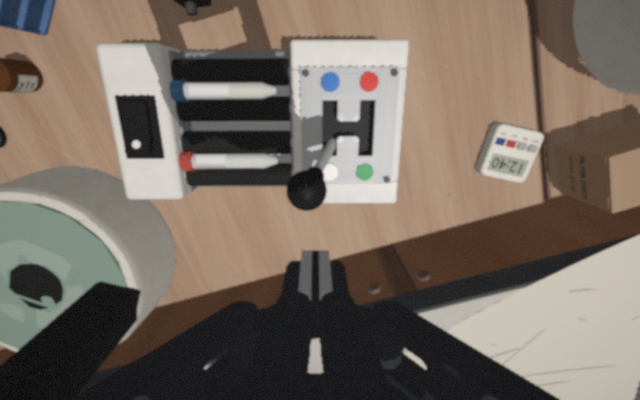

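The wrist view shows the discs clearly: blue (330,81), red (369,81), green (364,172), white (330,172). It also shows the rocker dot at (136,144) and the knob at (306,188). I'll use these to cross-check the pose.

Run:
```python
from h import *
from workcell import telemetry
from scipy.optimize import least_squares
from scipy.spatial.transform import Rotation as R
c=eyes.camera_params("wrist");s=telemetry.observe();C=c["tool_from_camera"]
Rt=R.from_euler("xyz",s["ee_rot"]).as_matrix()
def pw(P):
    q=(np.atleast_2d(P)-s["ee_pos"])@Rt; q=(q-C[:3,3])@C[:3,:3]
    return np.c_[c["cx"]-c["fx"]*q[:,0]/q[:,2],c["cy"]+c["fy"]*q[:,1]/q[:,2]]
M=np.array([(330,81,-43,77,96),(369,81,-43,113,96),(364,172,43,113,96),(330,172,43,77,96),(292,40,-80,40,94),(408,41,-80,150,94),(397,202,80,150,94),(189,198,80,-85,75)],float)
f=lambda p:(pw(toW(p,M[:,2:]))-M[:,:2]).ravel()
r=least_squares(f,p,loss="soft_l1",x_scale=[10,10,.1]);print(r.x,f(r.x).reshape(-1,2).round(1).tolist())
print("knob pred",pw(toW(r.x,[46,54,160])), "dot pred at 17", pw(toW(r.x,[17,-117.5,89])))
```

```text
[ 6.22948981e+02 -3.02059146e+01 -2.96428590e-01] [[0.4, 0.4], [0.2, 0.4], [0.5, 0.1], [-1.0, 0.1], [-2.3, -2.7], [4.4, -3.5], [0.5, 3.9], [-7.0, 2.1]]
knob pred [[304.41114585 193.50087523]] dot pred at 17 [[135.99546287 145.09230664]]
```

```bash
sed -i 's/^p=.*/p=[622,-31.5,-.296]/' h.py
python3 - <<'E'
from h import *
from scipy.optimize import least_squares
for t,s in(((393,117),(460,110)),((378,145),(436,142)),((385,130),(450,130))):
    r=least_squares(lambda P:np.r_[proj("top",P)[0]-t,proj("side",P)[0]-s],[700,-200,300]);print(r.x.round(),r.fun.round(1))
rel()
E
```

```text
[ 765. -257.  419.] [-0.6  1.8  1.2 -0.3]
[ 726. -232.  338.] [ 1.4 -5.2 -3.5  0.8]
[ 752. -245.  370.] [ 0.5 -1.6 -1.1  0.3]
mixer xyz [ 51.2  64.2 278.1] yawerr deg 0.0 t 2.4 F [ 0.1  0.5 -0.4] -0.07818212942925672
```

Call:
{"name": "apply_moves", "arguments": {"motion": [[[-2.1,-0.5,0],0,0],[[-2.1,-0.5,0],0,0],[[0,0,3],0,0],[[0,0,3],0,0],[[0,0,3],0,0],[[0,0,2.8],0,0],[[0,0,0],0,0],[[0,0,0],0,0]]}}

```text
time_s: 3.4
ee_pos: [727.2, -5.5, 163.0]
ee_rot: [3.141, 0.002, 2.848]
ft_force: [0.2, 0.5, 0.5]
grip_width: 0.3
grasp_force: 0.0
```

```bash
python3 -c "
from h import *;rel()"
```

```text
mixer xyz [ 93.   55.6 163. ] yawerr deg 0.12 t 3.4 F [0.2 0.5 0.5] 0.27570773154804507
```

Call:
{"name": "apply_moves", "arguments": {"motion": [[[1,0,0],0,0],[[0.8,0,0],0,0],[[0.8,0,0],0,0],[[0.8,0,0],0,0],[[0.7,0,0],0,0],[[0.7,0,0],0,0],[[0.6,0,0],0,0],[[0.5,0,0],0,0],[[0.4,0,0],0,0],[[0,0,0],0,0]]}}

```text
time_s: 4.65
ee_pos: [666.4, 12.4, 161.2]
ee_rot: [-3.142, -0.0, 2.847]
ft_force: [-0.4, 0.2, -0.5]
grip_width: -0.1
grasp_force: 0.0
```

```bash
python3 -c "
from h import *;rel()
import cv2;w=eyes.snapshot('wrist')[:,:,::-1];t=eyes.snapshot('side')[145:260,310:410,::-1];cv2.imwrite('pics/w2.png',np.hstack([w[:,150:500],cv2.resize(t,(348,400))]))"
```

```text
mixer xyz [ 29.6  54.9 161.2] yawerr deg 0.09 t 4.65 F [-0.4  0.2 -0.5] -0.08063435508578487
```

View pics/w2.png

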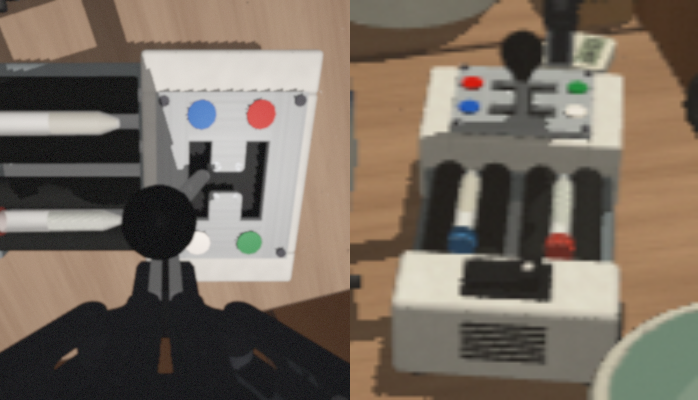

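In the wrist view the shank is level with the neutral channel, so the lever is in neutral. Next I go round to the knob's right side.

Call:
{"name": "apply_moves", "arguments": {"motion": [[[-3,0,-0.2],0,0],[[0,-2.5,0],0,0],[[0,-2.5,-0.2],0,0],[[3,0,0],0,0],[[3,0,0],0,0],[[0,0,0],0,0],[[0,0,0],0,0]]}}

```text
time_s: 5.62
ee_pos: [623.4, -27.6, 165.8]
ee_rot: [3.141, 0.001, 2.846]
ft_force: [0.5, 0.2, 0.1]
grip_width: -0.3
grasp_force: 0.0
```

```bash
python3 -c "
from h import *;rel()"
```

```text
mixer xyz [  0.2   4.1 165.8] yawerr deg 0.05 t 5.625 F [0.5 0.2 0.1] -0.3366024753959481
```

Call:
{"name": "apply_moves", "arguments": {"motion": [[[0,1.2,0],0,0],[[0,1.2,0],0,0],[[0,1.2,0],0,0],[[0,1.2,0],0,0],[[0,1.2,0],0,0],[[0,1.2,0],0,0],[[0,1.2,0],0,0],[[0,0.8,0],0,0],[[0,0.4,0],0,0],[[0,0,0],0,0]]}}

```text
time_s: 6.88
ee_pos: [651.3, 65.2, 165.2]
ee_rot: [3.141, -0.0, 2.847]
ft_force: [0.3, -1.5, -0.5]
grip_width: 0.2
grasp_force: 0.0
```

```bash
python3 -c "
from h import *;rel()
import cv2;w=eyes.snapshot('wrist')[:,:,::-1];t=eyes.snapshot('side')[145:260,310:410,::-1];cv2.imwrite('pics/w3.png',np.hstack([w[:,150:500],cv2.resize(t,(348,400))]))"
```

```text
mixer xyz [ -0.2 101.  165.2] yawerr deg 0.09 t 6.875 F [ 0.3 -1.5 -0.5] 0.23800374168079402
```

View pics/w3.png

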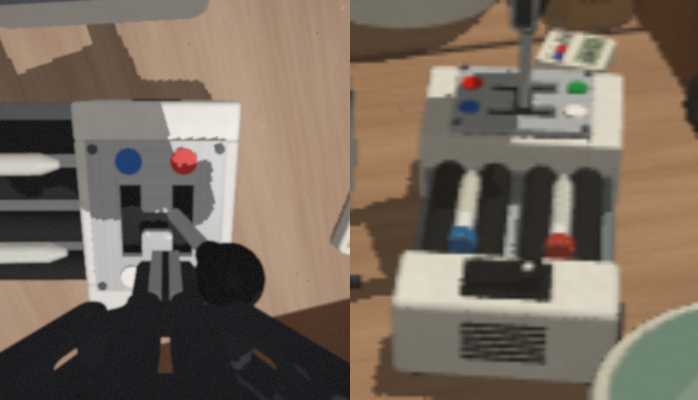

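The shank is close to the left slot. I'll nudge it until it meets the channel stop.

Call:
{"name": "apply_moves", "arguments": {"motion": [[[0,0.3,0],0,0],[[0,0.2,0],0,0],[[0,0,0],0,0]]}}

```text
time_s: 7.35
ee_pos: [652.7, 69.9, 165.3]
ee_rot: [3.142, 0.0, 2.847]
ft_force: [0.6, -0.6, 0.5]
grip_width: 0.4
grasp_force: 0.1
```

Call:
{"name": "apply_moves", "arguments": {"motion": [[[0,0.2,0],0,0],[[0,0,0],0,0]]}}

```text
time_s: 7.6
ee_pos: [653.3, 71.8, 165.3]
ee_rot: [3.141, 0.0, 2.847]
ft_force: [0.1, 0.7, 0.1]
grip_width: 0.2
grasp_force: 0.0
```

Call:
{"name": "apply_moves", "arguments": {"motion": [[[0,0.2,0],0,0],[[0,0,0],0,0]]}}

```text
time_s: 7.85
ee_pos: [653.9, 73.7, 165.3]
ee_rot: [3.142, 0.0, 2.847]
ft_force: [-0.3, -0.5, -0.1]
grip_width: 0.4
grasp_force: 0.1
```

Call:
{"name": "apply_moves", "arguments": {"motion": [[[0,0.2,0],0,0],[[0,0,0],0,0]]}}

```text
time_s: 8.1
ee_pos: [654.4, 75.3, 165.1]
ee_rot: [-3.141, -0.0, 2.847]
ft_force: [-0.8, -3.0, -0.4]
grip_width: -0.3
grasp_force: 1.2
```

Stop reached (3 N). Next I go round to the front of the knob.

Call:
{"name": "apply_moves", "arguments": {"motion": [[[0,-2,0],0,0],[[2.5,0,0],0,0],[[2.2,0,0],0,0],[[0,2.2,0.2],0,0],[[0,2.2,0.2],0,0],[[0,0,0],0,0],[[0,0,0],0,0]]}}

```text
time_s: 8.98
ee_pos: [616.6, 112.2, 160.9]
ee_rot: [-3.141, -0.0, 2.847]
ft_force: [0.0, -0.2, -0.6]
grip_width: 0.0
grasp_force: 0.0
```

```bash
python3 -c "
from h import *;rel()"
```

```text
mixer xyz [-47.1 135.8 160.9] yawerr deg 0.11 t 8.975 F [ 0.  -0.2 -0.6] 0.0014485171499573509
```

Call:
{"name": "apply_moves", "arguments": {"motion": [[[-1,0,0],0,0],[[-0.8,0,0],0,0],[[-0.8,0,0],0,0],[[-0.8,0,0],0,0],[[-0.8,0,0],0,0],[[-0.8,0,0],0,0],[[-0.7,0,0],0,0],[[-0.4,0,0],0,0],[[0,0,0],0,0]]}}

```text
time_s: 10.1
ee_pos: [675.1, 94.3, 161.3]
ee_rot: [3.142, 0.0, 2.847]
ft_force: [0.7, 0.0, -0.2]
grip_width: -0.2
grasp_force: 0.0
```

Call:
{"name": "apply_moves", "arguments": {"motion": [[[-0.2,0,0],0,0],[[-0.2,0,0],0,0],[[0,0,0],0,0]]}}

```text
time_s: 10.48
ee_pos: [678.7, 93.2, 161.3]
ee_rot: [3.142, 0.0, 2.847]
ft_force: [0.9, 0.1, 0.7]
grip_width: -0.3
grasp_force: 0.0
```

```bash
python3 -c "
from h import *;rel()"
```

```text
mixer xyz [ 17.9 135.9 161.3] yawerr deg 0.08 t 10.475 F [0.9 0.1 0.7] -0.31210122540781704
```

Call:
{"name": "apply_moves", "arguments": {"motion": [[[-0.2,0,0],0,0],[[0,0,0],0,0]]}}

```text
time_s: 10.72
ee_pos: [680.4, 92.7, 161.1]
ee_rot: [-3.141, -0.001, 2.847]
ft_force: [-2.1, 0.2, 0.2]
grip_width: 0.1
grasp_force: 1.0
```

Call:
{"name": "apply_moves", "arguments": {"motion": [[[-0.2,0,0],0,0],[[0,0,0],0,0]]}}

```text
time_s: 10.98
ee_pos: [681.8, 92.3, 160.9]
ee_rot: [-3.141, -0.002, 2.847]
ft_force: [-6.7, 1.9, -0.4]
grip_width: 0.1
grasp_force: 3.9
```

Call:
{"name": "apply_moves", "arguments": {"motion": [[[-0.2,0,0],0,0],[[0,0,0],0,0]]}}

```text
time_s: 11.22
ee_pos: [682.9, 92.1, 160.6]
ee_rot: [-3.141, -0.005, 2.848]
ft_force: [-14.8, 3.3, 2.4]
grip_width: -0.3
grasp_force: 7.6
```

Hard stop (15 N). I'll retreat, rise and check.

Call:
{"name": "apply_moves", "arguments": {"motion": [[[2,0,0],0,0],[[2,0,0],0,0],[[0,0,-4],0,0],[[0,-2,-4],0,0],[[0,-5,-2],0,0],[[0,-5,0],0,0],[[0,0,0],0,0]]}}

```text
time_s: 12.1
ee_pos: [610.9, -14.6, 262.1]
ee_rot: [-3.142, 0.002, 2.844]
ft_force: [0.3, -0.1, 0.0]
grip_width: -0.2
grasp_force: 0.0
```

```bash
python3 -c "
from h import *;rel()
import cv2;w=eyes.snapshot('wrist')[:,:,::-1];t=eyes.snapshot('side')[145:260,310:410,::-1];cv2.imwrite('pics/w4.png',np.hstack([w[:,50:500],cv2.resize(t,(348,400))]))"
```

```text
mixer xyz [-15.6  13.  262.1] yawerr deg -0.12 t 12.1 F [ 0.3 -0.1  0. ] -0.23891880182761666
```

View pics/w4.png

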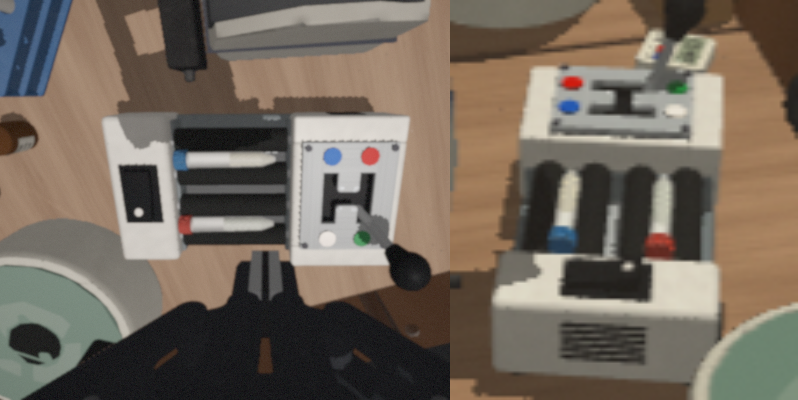

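The shank is at the end of the back-left slot by the green disc, and the tubes are undisturbed. Now to the rocker.

Call:
{"name": "apply_moves", "arguments": {"motion": [[[-1,-4,0],0,0],[[-1,-4,0],0,0],[[-1,-4,0],0,0],[[-0.2,-1,4],0,0],[[0,0,4],0,0],[[0,0,4],0,0],[[0,0,2.4],0,0],[[0,0,0],0,0],[[0,0,0],0,0]]}}

```text
time_s: 13.32
ee_pos: [604.9, -145.0, 118.5]
ee_rot: [3.142, 0.002, 2.848]
ft_force: [0.1, -0.6, 1.1]
grip_width: 0.1
grasp_force: 0.0
```

```bash
python3 -c "
from h import *;rel()"
```

```text
mixer xyz [  16.8 -113.5  118.5] yawerr deg 0.13 t 13.325 F [ 0.1 -0.6  1.1] 0.1207631711782539
```

Call:
{"name": "apply_moves", "arguments": {"motion": [[[0,-0.4,1],0,0],[[0,0,0.6],0,0],[[0,0,0.3],0,0],[[0,0,0.3],0,0],[[0,0,0.2],0,0],[[0,0,0],0,0]]}}

```text
time_s: 14.08
ee_pos: [603.0, -149.2, 93.2]
ee_rot: [3.142, -0.0, 2.847]
ft_force: [0.8, 0.5, 0.7]
grip_width: -0.1
grasp_force: 0.5
```

Call:
{"name": "apply_moves", "arguments": {"motion": [[[0,0,0.2],0,0],[[0,0,0],0,0]]}}

```text
time_s: 14.32
ee_pos: [603.2, -149.3, 92.2]
ee_rot: [-3.142, 0.001, 2.847]
ft_force: [-1.7, -0.0, 8.8]
grip_width: -0.1
grasp_force: 4.9
```

Call:
{"name": "apply_moves", "arguments": {"motion": [[[0,0,0.2],0,0],[[0,0,0],0,0]]}}

```text
time_s: 14.58
ee_pos: [603.4, -149.3, 92.0]
ee_rot: [-3.141, 0.002, 2.847]
ft_force: [-11.9, 2.9, 25.7]
grip_width: 0.1
grasp_force: 13.4
```

TCP 92 puts the fingertips at z = 84, which is the expected on height, and the force shows a hard stop. I'll retreat and check.

Call:
{"name": "apply_moves", "arguments": {"motion": [[[0,0,-1],0,0],[[0,0,-3],0,0],[[0,0,-4],0,0],[[0,0,-4],0,0],[[2,2,-3],0,0],[[4,3,0],0,0],[[4,3,0],0,0],[[0,0,0],0,0],[[0,0,0],0,0]]}}

```text
time_s: 15.7
ee_pos: [530.7, -43.8, 239.4]
ee_rot: [-3.141, 0.0, 2.847]
ft_force: [0.6, 0.3, -0.2]
grip_width: -0.0
grasp_force: 0.0
```

```bash
python3 -c "
from h import *;rel()
import cv2;w=eyes.snapshot('wrist')[:,:,::-1];t=eyes.snapshot('side')[145:260,310:410,::-1];cv2.imwrite('pics/w5.png',np.hstack([w[:,50:500],cv2.resize(t,(348,400),interpolation=cv2.INTER_CUBIC)]))"
```

```text
mixer xyz [-83.7 -38.4 239.4] yawerr deg 0.1 t 15.7 F [ 0.6  0.3 -0.2] -0.044710832508769664
```

View pics/w5.png

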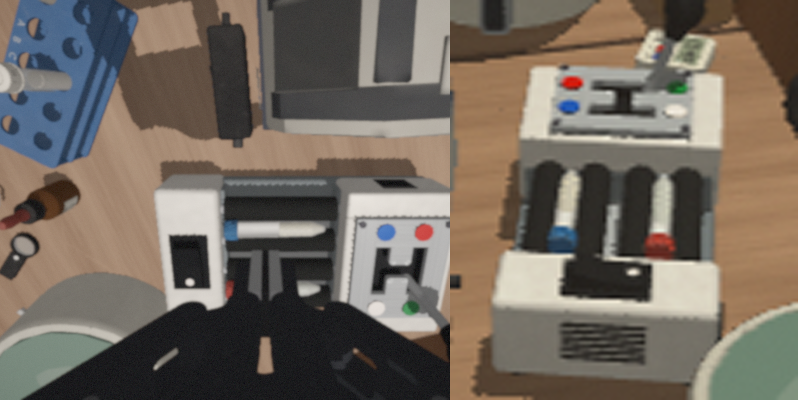

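The lever is still home by the green disc. The rocker's dot has sunk in the side view, from (627,266) to (632,272), and the tubes are in place. Handing in.

```bash
python3 -c "
from workcell import arm;print(arm.close_job())"
```

```text
the job is handed in; nothing more can be done
None
```

I pushed the lever fully home into the green-marked back-left slot, then pressed the rocker down to on. I handed the job in at about 16 s with the arm clear; the final pictures showed the lever and rocker in place and the tubes still on the rollers, and the hand-in returned no verdict.

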